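# Open the square mustard jar in its cradle

## Robot

A 7-joint arm with a two-finger parallel gripper is mounted at the origin on the work surface. World frame = base frame: x ahead of the robot, y to its left, z up, the work surface at z = 0. Lengths are in m, angles in rad, forces in N, time in s.
With the tool pointing down it reaches from about 0.4 to 0.85 m from the base axis. Payload 10.4 kg.
Tool frame: the origin (TCP) lies between the finger pads; the fingertips stand tcp_to_tips ahead of it and the grasp point (between the pads) lies 8 mm behind it (tcp_to_tips is the distance from the TCP to the fingertips, in m); z points along the fingers, y is the line along which they close (so a half turn about z gives the same grasp; the last joint's range is limited). The gripper opens to 85 mm and grips with 20 to 120 N. Pads are 22 mm wide; open, the fingers measure 114 mm over their backs; the gripper's body (76 mm by 85 mm) begins 54 mm behind the grasp point. The pads swing forward as they close: fully open they stand 13 mm farther back than shut.
Start: joints at [-0.023, 0.332, -0.065, 1.46, 0.022, 1.35, -0.088], TCP at [0.625, 0, 0.242] pointing down, gripper open.
Joint ranges: [-2.6, 2.6], [-0.5, 2.12], [-1.47, 1.34], [0.16, 2.42], [-1.27, 4.41], [0.06, 2.06], [-2.6, 2.6]. Speed limits (rad/s): [2.22, 2.22, 2.79, 2.79, 3.14, 3.14, 3.14].

## Interface

Orientations are given as a unit quaternion [x, y, z, w].
In Python, from workcell import * gives the robot as it stands.
- The arm moves only by the tool apply_moves, never from a script. Its argument "rows" is a list of rows, each an object of numbers: "x", "y", "z": the shift along the tool's x, y, z in mm; "ax", "ay", "az": the turn, a rotation vector about the tool's x, y, z in degrees; "gripper": the closure, from 0 (fully open) to 1 (shut). A call has 1 to 5 rows; each row shifts and turns the commanded pose from where the row before left it, along the tool's axes as they then stand; what a row does not reach is not made up. A row lasts 1/12 s, in which the tool goes at most 41.7 mm and 7.16 degrees, less where a joint would pass 70% of its speed; a pose out of reach is approached as far as the arm can. A call with a gripper value outside its range is refused whole. The fingers move at their own pace and stop on an object; "newtons" is the grip in N (left out, the last holds). Time passes only in rows, so rows that do not move let the fingers close. It gives the time, the measured TCP pose, the force, the opening and the grip force at its end, in the units of the state.
- get_obs(): the state, without advancing time (a new reading comes with each control period).
- camera(name): name is "scene" or "side" or "wrist"; returns a dict with "color" (384x512x3 uint8, red, green, blue), "fov_y" (degrees; the focal length in pixels is half the picture's height over the tangent of half this angle, whatever the lens; pixels are square), "cx", "cy" (the principal point, pixels), "rvec" (rotation vector, rad) and "tvec" (3), from world to camera coordinates, as OpenCV has them. Camera axes: x right, y down, z forward; pixel columns grow to the right and rows downward; lengths in m; the calibration is good to about 2 mm. A picture is of the moment at which its call begins. There is no depth.
- hand_in(): hands the job in; it is judged then, once.
The state is a dict: "clock": time; "joint_pos": joint angles; "joint_velocities": joint speeds; "tau": joint torques, N m; "position": TCP position; "ee_rot": TCP orientation; "ft_force": force on the tool from outside, world axes, zero at the start; "torque": the same for the moment, N m; "grip_width": opening from 0.0 (shut) to 1.0 (fully open); "grasp_force": force on a finger pad.
Only numpy, scipy, OpenCV 4.12 (cv2) and the standard library are available. Lean on these libraries where they do the work, as an engineer would, in place of code of your own. Each camera call takes 0.05 s, during which the arm holds its last target. There are 200 camera calls.

## Task

Stand the square white stoneware jar upright, fully home in the square pocket of the wooden cradle so that it cannot turn, then twist its tight lid anticlockwise until it comes free and lift it off without pulling the jar out of the cradle. Finish still holding the lid in the gripper, level and straight over the jar, its lower edge one to three centimetres above the jar's mouth and touching nothing but the fingers; do not put it down. Leave everything else on the counter where it is.

Things in the scene. Friction and masses are not known exactly. Their poses are not given: they have to be found in the camera images.
- jar: white stoneware jar, the only square one: body 58 x 58 mm (sides along its x, y axes; lowest 4 mm 54 wide), shoulder 78 mm up. Origin: centre of the underside, z up. 0.25 to 0.5 kg. Starts standing on the counter among other pots. Loose on the counter it turns with its lid; in the cradle's pocket it has 2 mm play a side, 4 degrees either way. Only its weight holds it down
- jar_mouth (a point): centre of the jar's mouth: top of its 40 mm round neck, 91 mm above the jar's origin. A white sprung sealing disc here pushes the closed lid up with about 24 N; once the lid is free it rises 1.5 mm, to 3.5 mm above this point, and stays in the jar
- lid: round aluminium twist lid of the square jar, 52 mm across, 22 tall, 45 g, finely ribbed. Origin: centre of its lower edge, z up; closed, it is 79.5 mm above the jar's origin. A raised bar on top marks its x axis. The jar may be carried by the closed lid; lifted before the lugs are free, the jar comes too
- lid_top (a point): centre of the lid's top, 22 mm above its origin; grip the top 8.5 mm (solid). Seen from above, lid x is 14 to 32 degrees anticlockwise of jar x when closed; turned anticlockwise against 0.2 to 0.8 N m, its three lugs come free at 75 degrees, it pops up 1.5 mm, and a stop blocks it at 107: 90 is mid free range; then it lifts straight off
- cradle: dark wooden block 110 x 110 x 40 mm fixed to the counter, with a square pocket 62 x 62 mm in its centre, sides along the block's x and y axes, 30 mm deep, 4 mm chamfer round the mouth. Origin: centre of the underside; pocket floor 10 mm above it, mouth 40 mm. The jar fits in any of its four quarter turns
- round_jar: bystander: round white stoneware jar, 66 mm across, 91 mm tall, plain aluminium lid; origin at the centre of its underside
- pot: bystander: empty terracotta cup, 72 mm across the rim, 60 mm tall; origin at the centre of its underside
- cheese_block: bystander: block of cheese 80 x 120 x 55 mm; origin at the centre of its underside
- spreader: bystander: wooden-handled steel spatula 200 mm long lying flat (origin mid-length)
- bowl: bystander: white bowl 100 mm across, 40 mm tall; origin at the centre of its underside
- small_cheese: bystander: round cheese 90 mm across, 32 mm tall; origin at the centre of its underside
- cracker_box: bystander: cardboard box 60 x 120 x 50 mm; origin at the centre of its underside
Not all that is in view belongs to the job. What is meant by the lid is not green or yellow, and is the larger of those in its own colour.

How it is judged:
By the outcome, as a careful person would: the job done as asked, in the order asked, and still so for the second after the job is handed in, while the arm keeps its last pose, push and grip.
It also fails if it takes over 53 s, if anything falls off the work surface, if the arm or the gripper's body presses on something with over 40 N, if the wrist force passes 120 N, or if a joint passes its speed limit or range.

## Working session

There is one attempt and no reset: what is moved stays moved. The work goes in short steps, Python scripts to look and compute and a tool call to move; the robot and the scene stay as the last step left them, time stands still between calls to the robot, and variables do not carry over. Pictures are saved under pics/ and viewed, at most 10 in all, crops included, and the job is handed in when it is done.

Besides the shell and the picture viewer there is one more tool, called after "Emit:" by a JSON object that holds its "name" and its "arguments", one argument or row to a line. apply_moves: Moves the arm, as the interface text tells. Its arguments: {"type":"object","properties":{"rows":{"type":"array","items":{"type":"object","properties":{"x":{"type":"number"},"y":{"type":"number"},"z":{"type":"number"},"ax":{"type":"number"},"ay":{"type":"number"},"az":{"type":"number"},"gripper":{"type":"number"}}}},"newtons":{"type":"number"}},"required":["rows"]}

```bash
ls; mkdir -p pics; python3 - <<'E'
from workcell import *
import cv2,numpy as np
o=get_obs();print({k:np.round(v,3) for k,v in o.items()})
try: print(tcp_to_tips)
except Exception as e: print(e)
for n in ["scene","side","wrist"]:
    c=camera(n);cv2.imwrite(f"pics/{n}0.png",c["color"][:,:,::-1]);print(n,c["fov_y"],c["cx"],c["cy"],c["rvec"],c["tvec"],c["color"].shape, [k for k in c])
a=[cv2.imread(f"pics/{n}0.png") for n in ["scene","side"]]
E
```

```text
pics
{'clock': np.float64(0.0), 'joint_pos': array([-0.023,  0.333, -0.065,  1.461,  0.022,  1.35 , -0.088]), 'joint_velocities': array([-0.001,  0.   , -0.   ,  0.001, -0.   , -0.001, -0.002]), 'tau': array([ 0.0000e+00, -6.2545e+01,  5.0000e-02, -3.9161e+01,  1.6000e-02,
        1.0000e-02, -0.0000e+00]), 'position': array([0.625, 0.   , 0.242]), 'ee_rot': array([ 0.707,  0.707, -0.001, -0.   ]), 'ft_force': array([ 0.813, -0.204, -0.252]), 'torque': array([-0.001, -0.017, -0.017]), 'grasp_force': np.float64(0.0), 'grip_width': np.float64(1.0)}
0.011
scene 48.14591074940706 267.4271390728725 200.6581311918452 [ 1.04821809  2.42055051 -1.00897051] [ 0.38259584 -0.24938436  1.50821234] (384, 512, 3) ['color', 'fov_y', 'cx', 'cy', 'rvec', 'tvec']
side 54.145604478688355 255.83050998887524 182.56947510869315 [ 0.27540527 -2.82026715  1.18693235] [0.58561457 0.13395739 1.06840668] (384, 512, 3) ['color', 'fov_y', 'cx', 'cy', 'rvec', 'tvec']
wrist 61.94728527480975 258.6317853524839 190.79485119753156 [-2.80841144e+00 -1.33453582e-03  1.55778222e-03] [-0.62542787 -0.04139998  0.37995657] (384, 512, 3) ['color', 'fov_y', 'cx', 'cy', 'rvec', 'tvec']
```

```bash
python3 - <<'E'
import cv2
for n in ["scene","side"]:
    cv2.imwrite(f"pics/{n}0b.png",cv2.resize(cv2.imread(f"pics/{n}0.png"),(800,600),interpolation=cv2.INTER_CUBIC))
E
```

```text
(no output)
```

View pics/scene0b.png

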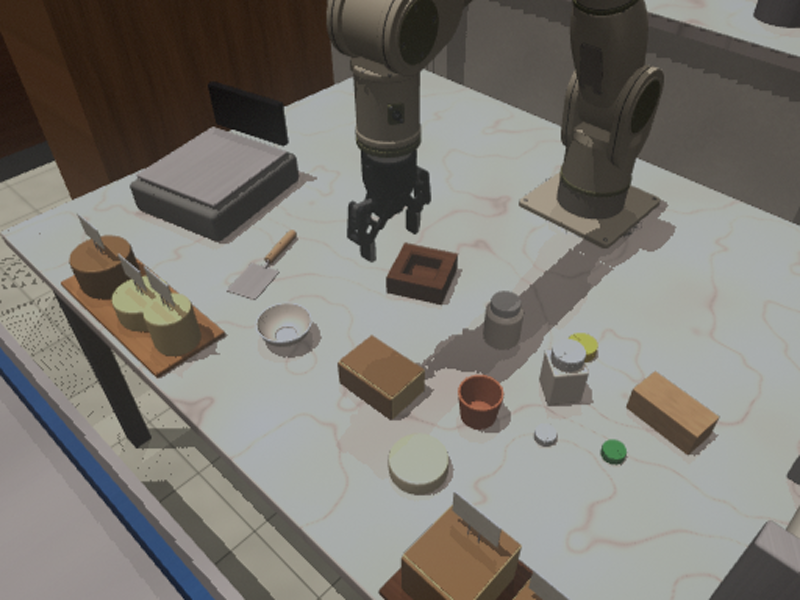

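View pics/side0b.png

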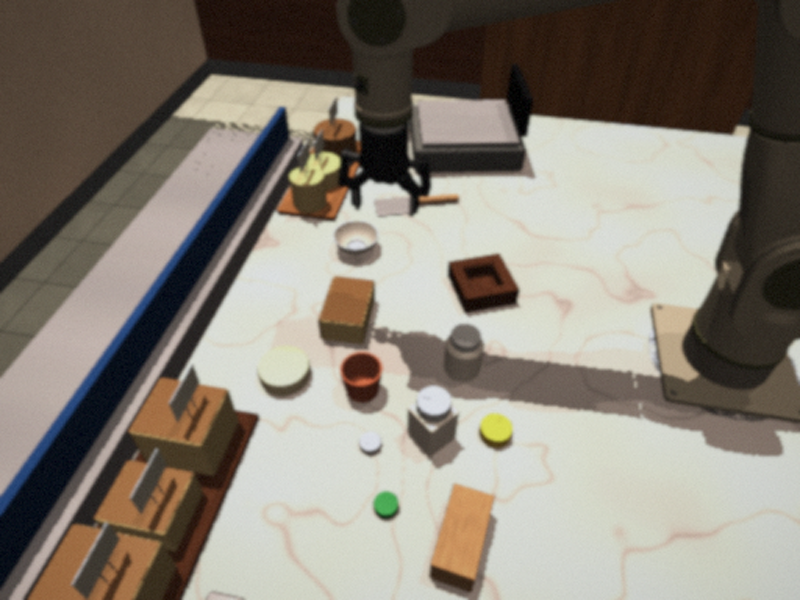

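Scene view (800x600): the square jar's lid is at (569,351) and the cradle pocket at about (422,266). Side view: lid at (434,402), cradle at (483,276). The round jar, yellow lid and pot are close to the square jar.

```bash
cat > h.py <<'E'
from workcell import *
import cv2,numpy as np
from scipy.spatial.transform import Rotation as Rn
def K(c):
    f=c["color"].shape[0]/2/np.tan(np.radians(c["fov_y"])/2); return np.array([[f,0,c["cx"]],[0,f,c["cy"]],[0,0,1]])
def ray(c,px,z):
    R=Rn.from_rotvec(c["rvec"]).as_matrix();o=-R.T@np.array(c["tvec"])
    d=R.T@np.linalg.inv(K(c))@np.array([px[0],px[1],1.]);return o+d*(z-o[2])/d[2]
def proj(c,P):
    return cv2.projectPoints(np.array(P,float).reshape(-1,3),np.array(c["rvec"]),np.array(c["tvec"]),K(c),None)[0].reshape(-1,2)
E
python3 - <<'E'
from h import *
s=800/512
for n,pts in [("scene",dict(lid=(569,351,.1015),pocket=(422,266,.04),c1=(414,245,.04),c2=(458,255,.04),c3=(440,290,.04),c4=(387,280,.04),rj=(505,299,.091),pot=(481,390,.06),yel=(582,346,.015),sm=(545,437,.015))),("side",dict(lid=(434,402,.1015),c1=(449,265,.04),c2=(499,256,.04),c3=(517,290,.04),c4=(466,301,.04),rj=(465,337,.091),pot=(362,365,.06),yel=(497,430,.015),sm=(371,442,.015)))]:
    c=camera(n)
    for k,p in pts.items(): print(n,k,ray(c,((p[0]+.5)/s-.5,(p[1]+.5)/s-.5),p[2]).round(4))
c=camera("wrist");R=Rn.from_rotvec(c["rvec"]).as_matrix();print(R,-R.T@c["tvec"])
E
```

```text
scene lid [0.4982 0.2618 0.1015]
scene pocket [ 0.4529 -0.0914  0.04  ]
scene c1 [ 0.4168 -0.1464  0.04  ]
scene c2 [ 0.3803 -0.0629  0.04  ]
scene c3 [ 0.48   -0.0212  0.04  ]
scene c4 [ 0.5277 -0.1116  0.04  ]
scene rj [0.4633 0.1103 0.091 ]
scene pot [0.625  0.1921 0.06  ]
scene yel [0.3964 0.2378 0.015 ]
scene sm [0.5986 0.3022 0.015 ]
side lid [0.4941 0.2636 0.1015]
side c1 [ 0.5175 -0.1104  0.04  ]
side c2 [ 0.4202 -0.1579  0.04  ]
side c3 [ 0.3788 -0.0651  0.04  ]
side c4 [ 0.4723 -0.0161  0.04  ]
side rj [0.4632 0.1181 0.091 ]
side pot [0.6254 0.1859 0.06  ]
side yel [0.3917 0.2374 0.015 ]
side sm [0.5854 0.2979 0.015 ]
[[ 9.99999568e-01  7.33843488e-04 -5.71016643e-04]
 [ 8.80226891e-04 -9.45019113e-01  3.27013917e-01]
 [-2.99644608e-04 -3.27014279e-01 -9.45019350e-01]] [0.62591005 0.08561126 0.37219069]
```

Emit:
{"name": "apply_moves", "arguments": {
  "rows": [
    {"x":-17,"y":-33},
    {"x":-17,"y":-33},
    {"x":-17,"y":-33},
    {"x":-17,"y":-33},
    {"x":-17,"y":-33}
  ]
}}

```text
invalid input at $.rows[0]: expected keys x, y, z, ax, ay, az, gripper
```

Emit:
{"name": "apply_moves", "arguments": {
  "rows": [
    {},
    {},
    {}
  ]
}}

```text
invalid input at $.rows[0]: expected keys x, y, z, ax, ay, az, gripper
```

```bash
python3 - <<'E'
from h import *
import pickle
c=camera("wrist");o=get_obs();pickle.dump((c,o),open("cr.pkl","wb"));print(o["position"],o["joint_pos"].round(2),o["clock"])
cv2.imwrite("pics/wcr.png",c["color"][:,:,::-1])
E
```

```text
[6.24923881e-01 1.25674087e-05 2.42161322e-01] [-0.02  0.33 -0.06  1.46  0.02  1.35 -0.09] 0.35
```

View pics/wcr.png

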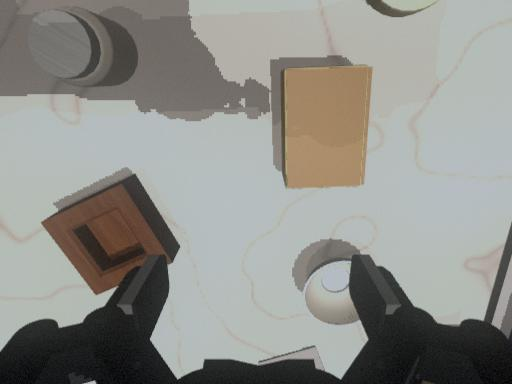

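Emit:
{"name": "apply_moves", "arguments": {
  "rows": [
    {"x":35,"y":4},
    {"x":35,"y":4},
    {"x":35,"y":4},
    {"x":35,"y":4},
    {"x":35,"y":4}
  ]
}}

```text
invalid input at $.rows[0]: expected keys x, y, z, ax, ay, az, gripper
```

Emit:
{"name": "apply_moves", "arguments": {
  "rows": [
    {"x":35,"y":4},
    {"x":35,"y":4},
    {"x":35,"y":4},
    {"x":35,"y":4},
    {"x":30,"y":0}
  ]
}}

```text
invalid input at $.rows[0]: expected keys x, y, z, ax, ay, az, gripper
```

Emit:
{"name": "apply_moves", "arguments": {
  "rows": [
    {},
    {},
    {}
  ]
}}

```text
invalid input at $.rows[0]: expected keys x, y, z, ax, ay, az, gripper
```

```bash
python3 - <<'E'
from h import *
import pickle
c=camera("wrist");o=get_obs();pickle.dump((c,o),open("jar.pkl","wb"));print(o["position"],o["joint_pos"].round(2),o["clock"])
cv2.imwrite("pics/wjar.png",cv2.resize(c["color"][:,:,::-1],(800,600),interpolation=cv2.INTER_CUBIC))
E
```

```text
[6.24971114e-01 2.74552515e-05 2.42227755e-01] [-0.02  0.33 -0.06  1.46  0.02  1.35 -0.09] 0.4
```

View pics/wjar.png

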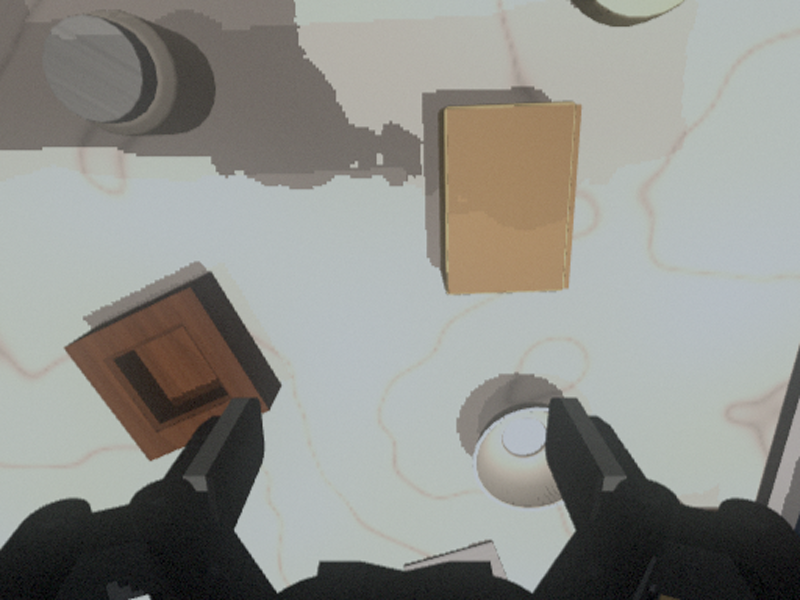

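This picture shows the cradle at lower left: top corners near (43,222), (123,185) and (96,294) in the original image, with the fourth hidden by a finger. The moves were refused because every key must be given, so I'll resend them.

Emit:
{"name": "apply_moves", "arguments": {
  "rows": [
    {"x":-27,"y":-34,"z":0,"ax":0,"ay":0,"az":0,"gripper":0},
    {"x":-27,"y":-34,"z":0,"ax":0,"ay":0,"az":0,"gripper":0},
    {"x":-27,"y":-34,"z":0,"ax":0,"ay":0,"az":0,"gripper":0},
    {"x":-27,"y":-34,"z":0,"ax":0,"ay":0,"az":0,"gripper":0},
    {"x":-27,"y":-34,"z":0,"ax":0,"ay":0,"az":0,"gripper":0}
  ]
}}

```text
clock: 0.82
position: [0.4602, -0.1305, 0.2423]
ee_rot: [0.707, 0.707, 0.0, 0.0]
ft_force: [1.0, -1.8, 1.1]
grip_width: 0.999
grasp_force: 0.0
```

Emit:
{"name": "apply_moves", "arguments": {
  "rows": [
    {"x":0,"y":0,"z":0,"ax":0,"ay":0,"az":0,"gripper":0},
    {"x":0,"y":0,"z":0,"ax":0,"ay":0,"az":0,"gripper":0},
    {"x":0,"y":0,"z":0,"ax":0,"ay":0,"az":0,"gripper":0}
  ]
}}

```text
clock: 1.07
position: [0.4622, -0.1292, 0.2427]
ee_rot: [0.707, 0.707, 0.0, 0.0]
ft_force: [0.4, -0.8, 0.3]
grip_width: 0.997
grasp_force: 0.0
```

```bash
python3 - <<'E'
from h import *
import pickle
c=camera("wrist");o=get_obs();pickle.dump((c,o),open("cr.pkl","wb"));print(o["position"],o["ee_rot"],o["joint_pos"].round(2),o["clock"])
cv2.imwrite("pics/wcr.png",c["color"][:,:,::-1])
E
```

```text
[ 0.46252458 -0.12869789  0.24248758] [7.06652352e-01 7.07560848e-01 2.83896119e-04 1.39222856e-04] [ 0.16  0.01  0.02  1.83 -0.    1.3   0.18] 1.1167
```

Emit:
{"name": "apply_moves", "arguments": {
  "rows": [
    {"x":35,"y":4,"z":0,"ax":0,"ay":0,"az":0,"gripper":0},
    {"x":35,"y":4,"z":0,"ax":0,"ay":0,"az":0,"gripper":0},
    {"x":35,"y":4,"z":0,"ax":0,"ay":0,"az":0,"gripper":0},
    {"x":35,"y":4,"z":0,"ax":0,"ay":0,"az":0,"gripper":0},
    {"x":35,"y":4,"z":0,"ax":0,"ay":0,"az":0,"gripper":0}
  ]
}}

```text
clock: 1.53
position: [0.4822, 0.0486, 0.2422]
ee_rot: [0.706, 0.708, 0.0, -0.0]
ft_force: [1.1, -1.5, -0.1]
grip_width: 1.002
grasp_force: 0.0
```

Emit:
{"name": "apply_moves", "arguments": {
  "rows": [
    {"x":35,"y":4,"z":0,"ax":0,"ay":0,"az":0,"gripper":0},
    {"x":35,"y":4,"z":0,"ax":0,"ay":0,"az":0,"gripper":0},
    {"x":35,"y":4,"z":0,"ax":0,"ay":0,"az":0,"gripper":0},
    {"x":35,"y":4,"z":0,"ax":0,"ay":0,"az":0,"gripper":0},
    {"x":35,"y":4,"z":0,"ax":0,"ay":0,"az":0,"gripper":0}
  ]
}}

```text
clock: 1.95
position: [0.5017, 0.2239, 0.242]
ee_rot: [0.706, 0.708, 0.0, -0.0]
ft_force: [0.8, -0.6, -0.3]
grip_width: 1.0
grasp_force: 0.0
```

Emit:
{"name": "apply_moves", "arguments": {
  "rows": [
    {"x":0,"y":0,"z":0,"ax":0,"ay":0,"az":0,"gripper":0},
    {"x":0,"y":0,"z":0,"ax":0,"ay":0,"az":0,"gripper":0},
    {"x":0,"y":0,"z":0,"ax":0,"ay":0,"az":0,"gripper":0}
  ]
}}

```text
clock: 2.2
position: [0.5018, 0.2212, 0.2418]
ee_rot: [0.707, 0.708, -0.0, -0.0]
ft_force: [-0.4, -0.1, 0.6]
grip_width: 0.999
grasp_force: 0.0
```

```bash
python3 - <<'E'
from h import *
import pickle
c=camera("wrist");o=get_obs();pickle.dump((c,o),open("jar.pkl","wb"));print(o["position"],o["ee_rot"],o["joint_pos"].round(2),o["clock"])
a=cv2.imread("pics/wcr.png");b=c["color"][:,:,::-1]
# crops: 400x600 each
im=np.hstack([cv2.resize(a[20:320,156:356],(400,600),interpolation=cv2.INTER_CUBIC),cv2.resize(b[20:320,156:356],(400,600),interpolation=cv2.INTER_CUBIC)])
cv2.imwrite("pics/both.png",im)
E
```

```text
[0.50200846 0.22031364 0.24194125] [ 7.07087909e-01  7.07125583e-01 -3.05171460e-04 -7.27136074e-05] [-0.23  0.18 -0.3   1.65  0.06  1.32 -0.54] 2.25
```

View pics/both.png

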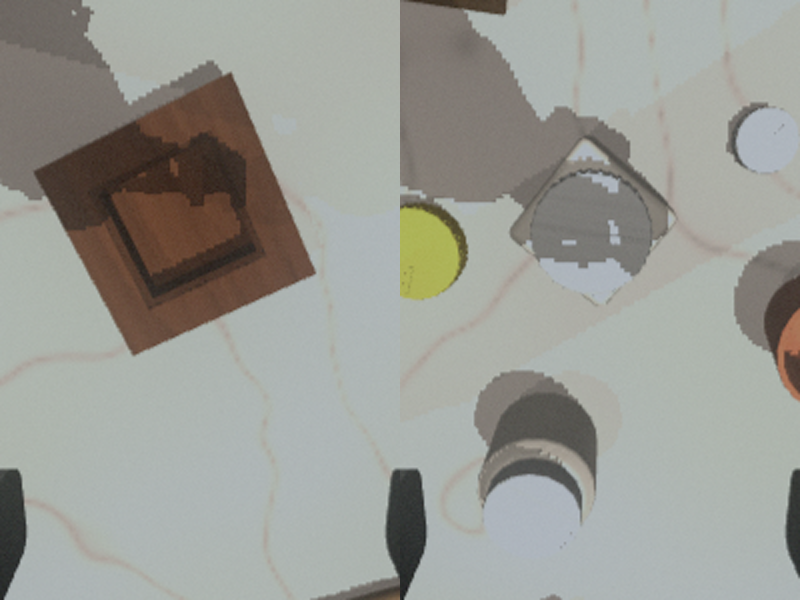

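The left crop shows the cradle's top corners at (36,172), (231,73), (315,272) and (133,355). The right crop shows the jar's shoulder corners at (586,137), (676,217), (602,306) and (511,237), and its lid circle centred at about (591,232).

```bash
python3 - <<'E'
from h import *
import pickle
def full(p,off): return ((p[0]-off+.5)/2-.5+156,(p[1]+.5)/2-.5+20)
for name,z,off,pts in [("cr",.04,0,[(36,172),(231,73),(315,272),(133,355)]),("jar",.078,400,[(586,137),(676,217),(602,306),(511,237)])]:
    c,o=pickle.load(open(name+".pkl","rb"))
    P=np.array([ray(c,full(p,off),z) for p in pts])[:,:2]
    e=np.roll(P,-1,0)-P
    a=np.degrees(np.arctan2(e[:,1],e[:,0]))
    print(name,P.round(4).tolist(),"centre",P.mean(0).round(4),"len",np.linalg.norm(e,axis=1).round(4),"ang mod90",(a%90).round(1))
    if name=="jar":
        for q in [(530,232),(652,232),(591,170),(591,297)]: print(ray(c,full(q,400),.1015).round(4))
# side/scene checks
c,o=pickle.load(open("jar.pkl","rb"))
g=c["color"]; 
for n in ["scene","side"]:
    k=camera(n); cv2.imwrite(f"pics/{n}1.png",k["color"][:,:,::-1])
    s=proj(k,[[.4965,.2625,.1015],[.45,-.0875,.04]]); print(n,(s*800/512).round(1))
E
```

```text
cr [[0.3779, -0.0681], [0.4755, -0.0219], [0.5214, -0.1194], [0.4232, -0.1664]] centre [ 0.4495 -0.0939] len [0.1081 0.1078 0.1089 0.1082] ang mod90 [25.3 25.2 25.5 24.8]
jar [[0.4939, 0.3], [0.5346, 0.2654], [0.5009, 0.2233], [0.459, 0.2561]] centre [0.4971 0.2612] len [0.0534 0.054  0.0532 0.0561] ang mod90 [49.6 51.4 51.9 51.6]
[0.4706 0.2623 0.1015]
[0.5222 0.2624 0.1015]
[0.4965 0.2877 0.1015]
[0.4963 0.234  0.1015]
scene [[569.7 350.3]
 [424.3 265.9]]
side [[432.2 400.9]
 [481.  276.9]]
```

```bash
cat > fit.py <<'E'
from h import *
import pickle
from scipy.optimize import minimize
views={"wrist":pickle.load(open("cr.pkl","rb"))[0],"scene":camera("scene"),"side":camera("side")}
def box(x,y,a):
    h=.055;R=np.array([[np.cos(a),-np.sin(a)],[np.sin(a),np.cos(a)]])
    q=np.array([[h,h],[h,-h],[-h,-h],[-h,h]])@R.T+[x,y]
    return np.vstack([np.c_[q,np.full(4,z)] for z in (0,.04)])
S=8
def sil(c,p):
    m=np.zeros(c["color"].shape[:2],np.uint8)
    h=cv2.convexHull(proj(c,box(*p)).astype(np.float32))
    big=np.zeros((384*4,512*4),np.uint8);cv2.fillPoly(big,[np.round((h+.5)*4*16-8).astype(np.int32)],255,shift=4)
    return cv2.resize(big,(512,384),interpolation=cv2.INTER_AREA)/255.
masks={}
for n,c in views.items():
    im=c["color"].astype(float);m=((im[...,0]>1.25*im[...,2])&(im.sum(2)<330)|(im.sum(2)<110)).astype(np.uint8)
    roi=cv2.dilate((sil(c,(.45,-.09,.44))>.5).astype(np.uint8),np.ones((19,19)))
    nl,l,st,_=cv2.connectedComponentsWithStats(m*roi);m=(l==1+st[1:,4].argmax())
    masks[n]=cv2.morphologyEx(m.astype(np.uint8),cv2.MORPH_CLOSE,np.ones((15,15))).astype(float)
def cost(p,ns): return sum(np.abs(sil(views[n],p)-masks[n]).sum()/masks[n].sum() for n in ns)
for ns in (["wrist"],["scene"],["side"],["wrist","scene","side"]):
    r=minimize(cost,[.45,-.09,.44],args=(ns,),method="Nelder-Mead",options=dict(initial_simplex=[[.45,-.09,.44],[.46,-.09,.44],[.45,-.08,.44],[.45,-.09,.5]],xatol=1e-4,fatol=1e-4))
    print(ns,r.x[:2].round(4),np.degrees(r.x[2]).round(1),r.fun)
E
python3 fit.py
```

```text
['wrist'] [ 0.4491 -0.0937] 25.6 0.023248550222800504
['scene'] [ 0.4234 -0.113 ] 32.3 0.4250700280112044
['side'] [ 0.4512 -0.094 ] 26.6 0.29032741181078775
['wrist', 'scene', 'side'] [ 0.4496 -0.094 ] 26.1 0.801589328995761
```

Cradle at (0.4493,-0.0937) with yaw about 25.4°; jar at (0.4965,0.2612) with yaw about 51.1° (mod 90). I'll descend above the lid.

Emit:
{"name": "apply_moves", "arguments": {
  "rows": [
    {"x":14,"y":-2,"z":22,"ax":0,"ay":0,"az":0,"gripper":0},
    {"x":14,"y":-2,"z":22,"ax":0,"ay":0,"az":0,"gripper":0},
    {"x":13,"y":-1.5,"z":22,"ax":0,"ay":0,"az":0,"gripper":0},
    {"x":0,"y":0,"z":22,"ax":0,"ay":0,"az":0,"gripper":0},
    {"x":0,"y":0,"z":22,"ax":0,"ay":0,"az":0,"gripper":0}
  ]
}}

```text
clock: 2.87
position: [0.4962, 0.2619, 0.1315]
ee_rot: [0.707, 0.707, 0.0, 0.0]
ft_force: [0.9, -0.3, -0.3]
grip_width: 0.997
grasp_force: 0.0
```

Emit:
{"name": "apply_moves", "arguments": {
  "rows": [
    {"x":0,"y":0,"z":0,"ax":0,"ay":0,"az":0,"gripper":0},
    {"x":0,"y":0,"z":0,"ax":0,"ay":0,"az":0,"gripper":0},
    {"x":0,"y":0,"z":0,"ax":0,"ay":0,"az":0,"gripper":0},
    {"x":0,"y":0,"z":0,"ax":0,"ay":0,"az":0,"gripper":0},
    {"x":0,"y":0,"z":0,"ax":0,"ay":0,"az":0,"gripper":0}
  ]
}}

```text
clock: 3.28
position: [0.4971, 0.2617, 0.1339]
ee_rot: [0.707, 0.707, 0.001, 0.0]
ft_force: [-0.3, -0.0, -0.8]
grip_width: 0.997
grasp_force: 0.0
```

Emit:
{"name": "apply_moves", "arguments": {
  "rows": [
    {"x":0,"y":0,"z":14,"ax":0,"ay":0,"az":0,"gripper":0},
    {"x":0,"y":0,"z":14,"ax":0,"ay":0,"az":0,"gripper":0},
    {"x":0,"y":0,"z":13,"ax":0,"ay":0,"az":0,"gripper":0.1},
    {"x":0,"y":0,"z":0,"ax":0,"ay":0,"az":0,"gripper":0.25},
    {"x":0,"y":0,"z":0,"ax":0,"ay":0,"az":0,"gripper":0.3}
  ],
  "newtons": 40
}}

```text
clock: 3.7
position: [0.4964, 0.2614, 0.0918]
ee_rot: [0.707, 0.707, -0.0, -0.0]
ft_force: [0.4, -0.5, 0.3]
grip_width: 0.7
grasp_force: 0.0
```

```bash
python3 - <<'E'
from h import *
o=get_obs();print(o["position"],o["ft_force"],o["grip_width"],o["clock"])
ims=[]
for n in ["scene","side","wrist"]:
    c=camera(n); u=proj(c,[[.4965,.2612,.09]])[0].astype(int); 
    if n=="wrist": u=np.array([258,270])
    w=80 if n=="wrist" else 45
    y0=min(max(u[1]-w,0),384-2*w);x0=u[0]-w
    ims.append(cv2.resize(c["color"][y0:y0+2*w,x0:x0+2*w,::-1],(266,266),interpolation=cv2.INTER_CUBIC))
cv2.imwrite("pics/g.png",np.hstack(ims))
E
```

```text
[0.4964305  0.26142991 0.09176549] [ 0.36381891 -0.51649872  0.29244098] 0.7000883437325246 3.7
```

View pics/g.png

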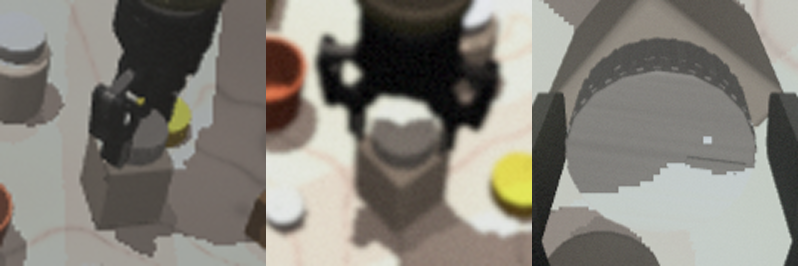

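The lid (crop x from 566 to 755) sits centred between the fingers, whose tips are above the shoulder. I'll close.

Emit:
{"name": "apply_moves", "arguments": {
  "rows": [
    {"x":0,"y":0,"z":0,"ax":0,"ay":0,"az":0,"gripper":1},
    {"x":0,"y":0,"z":0,"ax":0,"ay":0,"az":0,"gripper":1},
    {"x":0,"y":0,"z":0,"ax":0,"ay":0,"az":0,"gripper":1},
    {"x":0,"y":0,"z":0,"ax":0,"ay":0,"az":0,"gripper":1},
    {"x":0,"y":0,"z":0,"ax":0,"ay":0,"az":0,"gripper":1}
  ],
  "newtons": 80
}}

```text
clock: 4.27
position: [0.4967, 0.2621, 0.0929]
ee_rot: [0.707, 0.707, 0.001, 0.0]
ft_force: [-3.4, -0.2, 7.7]
grip_width: 0.573
grasp_force: 81.2
```

Emit:
{"name": "apply_moves", "arguments": {
  "rows": [
    {"x":0,"y":0,"z":-2,"ax":0,"ay":0,"az":0,"gripper":1},
    {"x":0,"y":0,"z":-4,"ax":0,"ay":0,"az":0,"gripper":1},
    {"x":0,"y":0,"z":-8,"ax":0,"ay":0,"az":0,"gripper":1},
    {"x":0,"y":0,"z":-12,"ax":0,"ay":0,"az":0,"gripper":1},
    {"x":0,"y":0,"z":-12,"ax":0,"ay":0,"az":0,"gripper":1}
  ]
}}

```text
clock: 4.68
position: [0.4963, 0.2614, 0.1304]
ee_rot: [0.707, 0.707, -0.0, -0.0]
ft_force: [0.7, -0.8, -3.7]
grip_width: 0.579
grasp_force: 83.5
```

Emit:
{"name": "apply_moves", "arguments": {
  "rows": [
    {"x":0,"y":0,"z":-19,"ax":0,"ay":0,"az":0,"gripper":1},
    {"x":0,"y":0,"z":-19,"ax":0,"ay":0,"az":0,"gripper":1},
    {"x":0,"y":0,"z":-19,"ax":0,"ay":0,"az":0,"gripper":1},
    {"x":0,"y":0,"z":-19,"ax":0,"ay":0,"az":0,"gripper":1},
    {"x":0,"y":0,"z":-19,"ax":0,"ay":0,"az":0,"gripper":1}
  ]
}}

```text
clock: 5.1
position: [0.4963, 0.2615, 0.2267]
ee_rot: [0.707, 0.707, 0.001, 0.0]
ft_force: [0.4, -0.6, -4.9]
grip_width: 0.573
grasp_force: 83.6
```

Emit:
{"name": "apply_moves", "arguments": {
  "rows": [
    {"x":-10,"y":-1,"z":0,"ax":0,"ay":0,"az":0,"gripper":1},
    {"x":-20,"y":-3,"z":0,"ax":0,"ay":0,"az":0,"gripper":1},
    {"x":-25,"y":-3,"z":0,"ax":0,"ay":0,"az":0,"gripper":1},
    {"x":-25,"y":-3,"z":0,"ax":0,"ay":0,"az":0,"gripper":1},
    {"x":-25,"y":-3,"z":0,"ax":0,"ay":0,"az":0,"gripper":1}
  ]
}}

```text
clock: 5.52
position: [0.4827, 0.1545, 0.2239]
ee_rot: [0.707, 0.707, -0.0, -0.0]
ft_force: [-0.6, 0.1, -4.9]
grip_width: 0.575
grasp_force: 83.7
```

Emit:
{"name": "apply_moves", "arguments": {
  "rows": [
    {"x":-25,"y":-3,"z":0,"ax":0,"ay":0,"az":0,"gripper":1},
    {"x":-25,"y":-4,"z":0,"ax":0,"ay":0,"az":0,"gripper":1},
    {"x":-25,"y":-4,"z":0,"ax":0,"ay":0,"az":0,"gripper":1},
    {"x":-25,"y":-4,"z":0,"ax":0,"ay":0,"az":0,"gripper":1},
    {"x":-25,"y":-4,"z":0,"ax":0,"ay":0,"az":0,"gripper":1}
  ]
}}

```text
clock: 5.93
position: [0.4634, 0.0296, 0.224]
ee_rot: [0.707, 0.707, -0.0, -0.0]
ft_force: [0.1, -0.6, -3.6]
grip_width: 0.577
grasp_force: 83.7
```

Emit:
{"name": "apply_moves", "arguments": {
  "rows": [
    {"x":-25,"y":-3,"z":0,"ax":0,"ay":0,"az":0,"gripper":1},
    {"x":-25,"y":-3,"z":0,"ax":0,"ay":0,"az":0,"gripper":1},
    {"x":-25,"y":-3,"z":0,"ax":0,"ay":0,"az":0,"gripper":1},
    {"x":-25,"y":-3,"z":0,"ax":0,"ay":0,"az":0,"gripper":1},
    {"x":-20,"y":-3,"z":0,"ax":0,"ay":0,"az":0,"gripper":1}
  ]
}}

```text
clock: 6.35
position: [0.4481, -0.0911, 0.224]
ee_rot: [0.708, 0.707, -0.0, 0.0]
ft_force: [0.6, -0.7, -3.4]
grip_width: 0.579
grasp_force: 83.7
```

Emit:
{"name": "apply_moves", "arguments": {
  "rows": [
    {"x":0,"y":0,"z":0,"ax":0,"ay":0,"az":5,"gripper":1},
    {"x":0,"y":0,"z":0,"ax":0,"ay":0,"az":5,"gripper":1},
    {"x":0,"y":0,"z":0,"ax":0,"ay":0,"az":5,"gripper":1},
    {"x":0,"y":0,"z":0,"ax":0,"ay":0,"az":5,"gripper":1},
    {"x":0,"y":0,"z":0,"ax":0,"ay":0,"az":5.7,"gripper":1}
  ]
}}

```text
clock: 6.77
position: [0.4486, -0.0891, 0.2239]
ee_rot: [0.848, 0.53, -0.0, -0.0]
ft_force: [0.9, -0.2, -4.3]
grip_width: 0.578
grasp_force: 83.7
```

Emit:
{"name": "apply_moves", "arguments": {
  "rows": [
    {"x":0,"y":0,"z":0,"ax":0,"ay":0,"az":0,"gripper":1},
    {"x":0,"y":0,"z":0,"ax":0,"ay":0,"az":0,"gripper":1},
    {"x":0,"y":0,"z":0,"ax":0,"ay":0,"az":0,"gripper":1},
    {"x":0,"y":0,"z":0,"ax":0,"ay":0,"az":0,"gripper":1}
  ]
}}

```text
clock: 7.1
position: [0.4492, -0.0887, 0.2242]
ee_rot: [0.846, 0.533, 0.0, -0.0]
ft_force: [0.1, 0.3, -5.2]
grip_width: 0.577
grasp_force: 83.7
```

```bash
cat > st.py <<'E'
from h import *
o=get_obs();R=Rn.from_quat(o["ee_rot"]).as_matrix();p=o["position"]
print("pos",p.round(4),"R",R.round(4).tolist(),"q",o["joint_pos"].round(2),"F",o["ft_force"].round(1),"T",o["torque"].round(2),"w",o["grip_width"],"t",o["clock"])
t=np.array([.4493,-.0937,p[2]])
print("to cradle, tool xyz mm",(R.T@(t-p)*1000).round(1))
E
python3 st.py; python3 - <<'E'
from h import *
import pickle
c=camera("wrist");pickle.dump((c,get_obs()),open("held.pkl","wb"))
a=c["color"][180:380,130:390,::-1]
k=camera("scene");u=proj(k,[[.45,-.094,.12]])[0].astype(int);b=k["color"][u[1]-75:u[1]+75,u[0]-60:u[0]+60,::-1]
k=camera("side");u=proj(k,[[.45,-.094,.12]])[0].astype(int);d=k["color"][max(u[1]-75,0):max(u[1]-75,0)+150,u[0]-60:u[0]+60,::-1]
r=lambda i,w:cv2.resize(i,(w,300),interpolation=cv2.INTER_CUBIC)
cv2.imwrite("pics/held.png",np.hstack([cv2.copyMakeBorder(cv2.resize(a,(390,300)),0,0,0,0,0),r(b,200),r(d,200)]))
E
```

```text
pos [ 0.4492 -0.0887  0.2242] R [[0.4317, 0.902, 0.0], [0.902, -0.4317, 0.0001], [0.0001, -0.0, -1.0]] q [ 0.13 -0.02 -0.03  1.91 -0.    1.26 -0.35] F [ 0.1  0.3 -5.2] T [ 0.01  0.03 -0.04] w 0.5773166990338241 t 7.1
to cradle, tool xyz mm [-4.5  2.3 -0. ]
```

View pics/held.png

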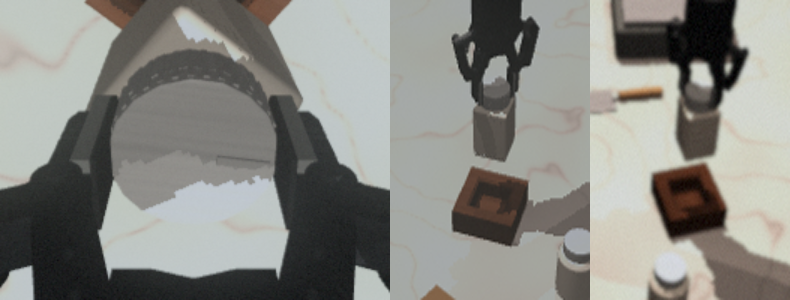

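Held jar: shoulder apex at crop (176,6), with left corner about (90,105) and right corner about (301,97). The jar hangs straight above the cradle. I'll check its yaw.

```bash
python3 - <<'E'
from h import *
import pickle
c,o=pickle.load(open("held.pkl","rb"))
P=np.array([ray(c,(x/1.5+130,y/1.5+180),o["position"][2]-.0149)[:2] for x,y in [(90,105),(176,6),(301,97)]])
e=np.diff(P,axis=0);print(P.round(4),np.linalg.norm(e,axis=1).round(4),(np.degrees(np.arctan2(e[:,1],e[:,0]))%90).round(1), "centre",((P[0]+P[2])/2).round(4))
# fine edges on gradient: crop for viewing, wide
a=c["color"][120:320,150:370,::-1];cv2.imwrite("pics/held2.png",cv2.resize(a,(660,600),interpolation=cv2.INTER_CUBIC))
E
```

```text
[[ 0.4194 -0.0705]
 [ 0.4616 -0.0512]
 [ 0.4856 -0.0987]] [0.0464 0.0532] [24.5 26.8] centre [ 0.4525 -0.0846]
```

View pics/held2.png

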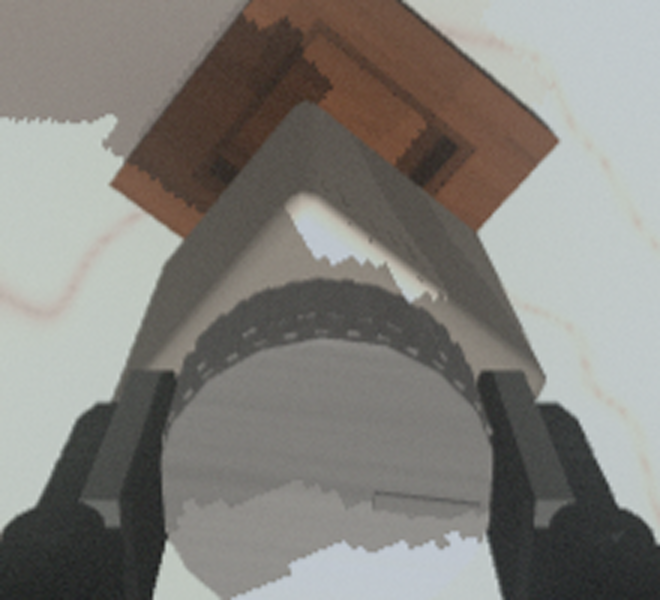

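This crop shows the shoulder apex at (298,193) with its right corner at (543,380). The bottom apex is at (308,103) with its left corner at (165,265), and the cradle's edges are roughly parallel.

```bash
python3 - <<'E'
from h import *
import pickle
c,o=pickle.load(open("held.pkl","rb"));z=o["position"][2]
f=lambda p,zz: ray(c,((p[0]+.5)/3-.5+150,(p[1]+.5)/3-.5+120),zz)[:2]
for n,a,b,zz in [("sh R",(298,193),(543,380),z-.0149),("sh L",(298,193),(145,362),z-.0149),("bot L",(308,103),(165,265),z-.0929+.004),("bot R",(308,103),(480,235),z-.0929+.004),("cr R",(405,0),(558,140),.04),("cr BR",(558,140),(482,230),.04),("cr BL",(110,184),(185,238),.04),("cr L",(110,184),(250,0),.04)]:
    A,B=f(a,zz),f(b,zz);e=B-A;print(n,A.round(4),B.round(4),np.linalg.norm(e).round(4),(np.degrees(np.arctan2(e[1],e[0]))%90).round(1))
E
```

```text
sh R [ 0.4623 -0.0516] [ 0.4852 -0.0996] 0.0532 25.5
sh L [ 0.4623 -0.0516] [ 0.4258 -0.0674] 0.0398 23.4
bot L [ 0.4617 -0.0534] [ 0.4122 -0.0747] 0.0539 23.3
bot R [ 0.4617 -0.0534] [ 0.4852 -0.1008] 0.053 26.3
cr R [ 0.4937 -0.0548] [ 0.5214 -0.1195] 0.0704 23.2
cr BR [ 0.5214 -0.1195] [ 0.4859 -0.1384] 0.0403 28.0
cr BL [ 0.3771 -0.0678] [ 0.391  -0.0963] 0.0317 25.9
cr L [ 0.3771 -0.0678] [ 0.4487 -0.0332] 0.0795 25.8
```

Emit:
{"name": "apply_moves", "arguments": {
  "rows": [
    {"x":-4.5,"y":2.3,"z":0,"ax":0,"ay":0,"az":0,"gripper":1},
    {"x":0,"y":0,"z":21,"ax":0,"ay":0,"az":0,"gripper":1},
    {"x":0,"y":0,"z":21,"ax":0,"ay":0,"az":0,"gripper":1},
    {"x":0,"y":0,"z":21,"ax":0,"ay":0,"az":0,"gripper":1},
    {"x":0,"y":0,"z":21,"ax":0,"ay":0,"az":0,"gripper":1}
  ]
}}

```text
clock: 7.67
position: [0.4495, -0.0941, 0.1395]
ee_rot: [0.847, 0.532, 0.0, 0.0]
ft_force: [0.3, -0.0, -5.5]
grip_width: 0.577
grasp_force: 83.8
```

Emit:
{"name": "apply_moves", "arguments": {
  "rows": [
    {"x":0,"y":0,"z":0,"ax":0,"ay":0,"az":0,"gripper":1},
    {"x":0,"y":0,"z":0,"ax":0,"ay":0,"az":0,"gripper":1},
    {"x":0,"y":0,"z":0,"ax":0,"ay":0,"az":0,"gripper":1},
    {"x":0,"y":0,"z":0,"ax":0,"ay":0,"az":0,"gripper":1}
  ]
}}

```text
clock: 8.0
position: [0.4505, -0.0938, 0.1419]
ee_rot: [0.847, 0.532, 0.001, 0.001]
ft_force: [-0.0, 0.2, -4.2]
grip_width: 0.578
grasp_force: 84.8
```

```bash
python3 st.py
```

```text
pos [ 0.4505 -0.0938  0.1419] R [[0.4336, 0.9011, 0.0025], [0.9011, -0.4336, -0.0003], [0.0008, 0.0023, -1.0]] q [ 0.13  0.06 -0.03  2.01  0.    1.08 -0.34] F [-0.   0.2 -4.2] T [ 0.    0.01 -0.02] w 0.5775591734506048 t 8.0
to cradle, tool xyz mm [-0.4 -1.1 -0. ]
```

Emit:
{"name": "apply_moves", "arguments": {
  "rows": [
    {"x":0,"y":-1,"z":4,"ax":0,"ay":0,"az":0,"gripper":1},
    {"x":0,"y":0,"z":4,"ax":0,"ay":0,"az":0,"gripper":1},
    {"x":0,"y":0,"z":3,"ax":0,"ay":0,"az":0,"gripper":1},
    {"x":0,"y":0,"z":3,"ax":0,"ay":0,"az":0,"gripper":1},
    {"x":0,"y":0,"z":2,"ax":0,"ay":0,"az":0,"gripper":1}
  ]
}}

```text
clock: 8.42
position: [0.4484, -0.0931, 0.1239]
ee_rot: [0.847, 0.532, -0.0, -0.0]
ft_force: [-0.4, 0.4, -4.7]
grip_width: 0.578
grasp_force: 84.9
```

Emit:
{"name": "apply_moves", "arguments": {
  "rows": [
    {"x":0,"y":0,"z":4,"ax":0,"ay":0,"az":0,"gripper":1},
    {"x":0,"y":0,"z":4,"ax":0,"ay":0,"az":0,"gripper":1},
    {"x":0,"y":0,"z":4,"ax":0,"ay":0,"az":0,"gripper":1},
    {"x":0,"y":0,"z":3,"ax":0,"ay":0,"az":0,"gripper":1},
    {"x":0,"y":0,"z":2,"ax":0,"ay":0,"az":0,"gripper":1}
  ]
}}

```text
clock: 8.83
position: [0.4484, -0.0931, 0.1067]
ee_rot: [0.847, 0.532, -0.0, -0.0]
ft_force: [0.4, 0.7, -5.0]
grip_width: 0.579
grasp_force: 84.9
```

Emit:
{"name": "apply_moves", "arguments": {
  "rows": [
    {"x":0,"y":0,"z":1,"ax":0,"ay":0,"az":0,"gripper":1},
    {"x":0,"y":0,"z":1,"ax":0,"ay":0,"az":0,"gripper":1},
    {"x":0,"y":0,"z":1,"ax":0,"ay":0,"az":0,"gripper":1},
    {"x":0,"y":0,"z":0,"ax":0,"ay":0,"az":0,"gripper":1},
    {"x":0,"y":0,"z":0,"ax":0,"ay":0,"az":0,"gripper":1}
  ]
}}

```text
clock: 9.25
position: [0.4487, -0.0932, 0.1044]
ee_rot: [0.847, 0.532, 0.0, 0.0]
ft_force: [-0.5, 0.1, -4.0]
grip_width: 0.577
grasp_force: 84.9
```

```bash
python3 st.py
```

```text
pos [ 0.4487 -0.0932  0.1044] R [[0.4337, 0.9011, 0.0002], [0.9011, -0.4337, 0.0], [0.0001, 0.0002, -1.0]] q [ 0.13  0.1  -0.03  2.05  0.    0.99 -0.35] F [-0.5  0.1 -4. ] T [-0.    0.    0.01] w 0.5773349621068194 t 9.25
to cradle, tool xyz mm [-0.2  0.8  0. ]
```

Nearly home; lowering in 1 mm steps until contact.

Emit:
{"name": "apply_moves", "arguments": {
  "rows": [
    {"x":0,"y":0,"z":1,"ax":0,"ay":0,"az":0,"gripper":1},
    {"x":0,"y":0,"z":1,"ax":0,"ay":0,"az":0,"gripper":1},
    {"x":0,"y":0,"z":0.5,"ax":0,"ay":0,"az":0,"gripper":1},
    {"x":0,"y":0,"z":0,"ax":0,"ay":0,"az":0,"gripper":1},
    {"x":0,"y":0,"z":0,"ax":0,"ay":0,"az":0,"gripper":1}
  ]
}}

```text
clock: 9.67
position: [0.449, -0.093, 0.1029]
ee_rot: [0.847, 0.532, 0.0, 0.0]
ft_force: [-5.2, 1.7, 9.7]
grip_width: 0.574
grasp_force: 86.5
```

Emit:
{"name": "apply_moves", "arguments": {
  "rows": [
    {"x":0,"y":0,"z":0,"ax":0,"ay":0,"az":0,"gripper":1},
    {"x":0,"y":0,"z":0,"ax":0,"ay":0,"az":0,"gripper":1},
    {"x":0,"y":0,"z":0,"ax":0,"ay":0,"az":0,"gripper":1}
  ]
}}

```text
clock: 9.92
position: [0.449, -0.093, 0.1029]
ee_rot: [0.847, 0.532, 0.0, 0.0]
ft_force: [-5.1, 0.9, 9.7]
grip_width: 0.576
grasp_force: 86.5
```

Contact came at the predicted height, so the jar is home. I'll twist anticlockwise (negative az) with a firmer grip.

Emit:
{"name": "apply_moves", "arguments": {
  "rows": [
    {"x":0,"y":0,"z":0,"ax":0,"ay":0,"az":0,"gripper":1},
    {"x":0,"y":0,"z":0,"ax":0,"ay":0,"az":-2,"gripper":1},
    {"x":0,"y":0,"z":0,"ax":0,"ay":0,"az":-4,"gripper":1},
    {"x":0,"y":0,"z":0,"ax":0,"ay":0,"az":-4,"gripper":1},
    {"x":0,"y":0,"z":0,"ax":0,"ay":0,"az":-4,"gripper":1}
  ],
  "newtons": 110
}}

```text
clock: 10.33
position: [0.4496, -0.0933, 0.103]
ee_rot: [0.775, 0.632, 0.001, 0.001]
ft_force: [-2.9, 0.3, 6.2]
grip_width: 0.568
grasp_force: 113.4
```

```bash
python3 st.py
```

```text
pos [ 0.4496 -0.0933  0.103 ] R [[0.2001, 0.9798, 0.0024], [0.9798, -0.2001, -0.0001], [0.0004, 0.0024, -1.0]] q [ 0.15  0.11 -0.04  2.05  0.01  0.99 -0.1 ] F [-2.9  0.3  6.2] T [ 0.07  0.26 -0.32] w 0.5681796693455647 t 10.3333
to cradle, tool xyz mm [-0.4 -0.2 -0. ]
```

Emit:
{"name": "apply_moves", "arguments": {
  "rows": [
    {"x":0,"y":0,"z":0,"ax":0,"ay":0,"az":-4,"gripper":1},
    {"x":0,"y":0,"z":0,"ax":0,"ay":0,"az":-4,"gripper":1},
    {"x":0,"y":0,"z":0,"ax":0,"ay":0,"az":-4,"gripper":1},
    {"x":0,"y":0,"z":0,"ax":0,"ay":0,"az":-4,"gripper":1},
    {"x":0,"y":0,"z":0,"ax":0,"ay":0,"az":-4,"gripper":1}
  ]
}}

```text
clock: 10.75
position: [0.4494, -0.0932, 0.103]
ee_rot: [0.653, 0.757, 0.001, 0.001]
ft_force: [-4.1, 1.9, 8.3]
grip_width: 0.572
grasp_force: 113.7
```

```bash
python3 st.py
```

```text
pos [ 0.4494 -0.0932  0.103 ] R [[-0.147, 0.9891, 0.0019], [0.9891, 0.147, 0.0001], [-0.0001, 0.0019, -1.0]] q [ 0.16  0.11 -0.06  2.05  0.01  0.99  0.25] F [-4.1  1.9  8.3] T [ 0.33  0.7  -0.43] w 0.5719742860074049 t 10.75
to cradle, tool xyz mm [-0.5 -0.2 -0. ]
```

Emit:
{"name": "apply_moves", "arguments": {
  "rows": [
    {"x":0,"y":0,"z":0,"ax":0,"ay":0,"az":-5,"gripper":1},
    {"x":0,"y":0,"z":0,"ax":0,"ay":0,"az":-5,"gripper":1},
    {"x":0,"y":0,"z":0,"ax":0,"ay":0,"az":-5,"gripper":1},
    {"x":0,"y":0,"z":0,"ax":0,"ay":0,"az":-5,"gripper":1},
    {"x":0,"y":0,"z":0,"ax":0,"ay":0,"az":-5,"gripper":1}
  ]
}}

```text
clock: 11.17
position: [0.4489, -0.0931, 0.1037]
ee_rot: [0.473, 0.881, 0.0, 0.0]
ft_force: [-11.2, 1.4, 19.9]
grip_width: 0.568
grasp_force: 114.9
```

```bash
python3 st.py
```

```text
pos [ 0.4489 -0.0931  0.1037] R [[-0.5521, 0.8338, 0.0007], [0.8338, 0.5521, 0.0001], [-0.0003, 0.0007, -1.0]] q [ 0.19  0.11 -0.09  2.04  0.01  0.99  0.68] F [-11.2   1.4  19.9] T [ 0.41  2.36 -0.24] w 0.5682982739843343 t 11.1667
to cradle, tool xyz mm [-0.7  0.   0. ]
```

Emit:
{"name": "apply_moves", "arguments": {
  "rows": [
    {"x":0,"y":0,"z":0,"ax":0,"ay":0,"az":-5,"gripper":1},
    {"x":0,"y":0,"z":0,"ax":0,"ay":0,"az":-5,"gripper":1},
    {"x":0,"y":0,"z":0,"ax":0,"ay":0,"az":-5,"gripper":1},
    {"x":0,"y":0,"z":0,"ax":0,"ay":0,"az":-5,"gripper":1},
    {"x":0,"y":0,"z":0,"ax":0,"ay":0,"az":0,"gripper":1}
  ]
}}

```text
clock: 11.58
position: [0.4485, -0.0934, 0.1036]
ee_rot: [0.313, 0.95, -0.0, -0.0]
ft_force: [-13.1, 2.1, 20.9]
grip_width: 0.57
grasp_force: 115.2
```

```bash
python3 st.py
```

```text
pos [ 0.4485 -0.0934  0.1036] R [[-0.8047, 0.5937, -0.0001], [0.5937, 0.8047, -0.0001], [-0.0, -0.0001, -1.0]] q [ 0.21  0.11 -0.11  2.04  0.01  0.99  1.03] F [-13.1   2.1  20.9] T [ 0.49  2.56 -0.08] w 0.5695558049228864 t 11.5833
to cradle, tool xyz mm [-0.9  0.2 -0. ]
```

```bash
python3 - <<'E'
from h import *
import pickle
c,o=pickle.load(open("held.pkl","rb"));z=o["position"][2]+.0086
f=lambda p,zz: ray(c,((p[0]+.5)/3-.5+150,(p[1]+.5)/3-.5+120),zz)[:2]
for a,b in [((373,491),(480,500)),((373,507),(480,509))]:
    e=f(b,z)-f(a,z);print(f(a,z),f(b,z),np.degrees(np.arctan2(e[1],e[0]))%180)
c=camera("wrist")
cv2.imwrite("pics/now.png",cv2.resize(c["color"][120:320,150:370,::-1],(660,600),interpolation=cv2.INTER_CUBIC))
E
```

```text
[ 0.45582344 -0.09178029] [ 0.46960326 -0.10011371] 148.8363145846311
[ 0.45464719 -0.09434539] [ 0.46899116 -0.10158797] 153.20981024584984
```

View pics/now.png

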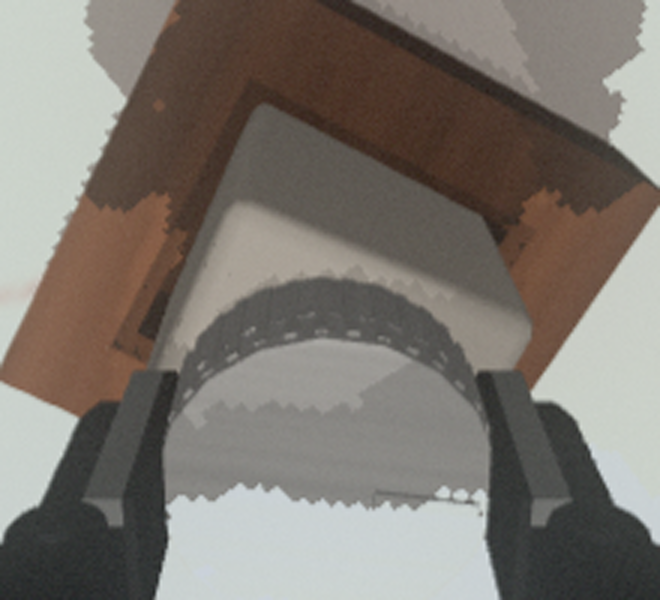

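Bar at about (376,490)–(480,503), as before, so there was no slip and the jar sits square in the pocket. The force jump and torque drop show the lugs are free, and the lid is near the 107° stop, so I'll back off 12° and lift slowly.

Emit:
{"name": "apply_moves", "arguments": {
  "rows": [
    {"x":0,"y":0,"z":0,"ax":0,"ay":0,"az":4,"gripper":1},
    {"x":0,"y":0,"z":0,"ax":0,"ay":0,"az":4,"gripper":1},
    {"x":0,"y":0,"z":0,"ax":0,"ay":0,"az":4,"gripper":1},
    {"x":0,"y":0,"z":0,"ax":0,"ay":0,"az":0,"gripper":1},
    {"x":0,"y":0,"z":0,"ax":0,"ay":0,"az":0,"gripper":1}
  ]
}}

```text
clock: 12.05
position: [0.4498, -0.0929, 0.1039]
ee_rot: [0.413, 0.911, 0.001, 0.001]
ft_force: [-6.6, 2.6, 19.3]
grip_width: 0.568
grasp_force: 114.8
```

```bash
python3 st.py
```

```text
pos [ 0.4498 -0.0929  0.1039] R [[-0.6597, 0.7516, 0.0027], [0.7516, 0.6597, 0.0], [-0.0017, 0.0021, -1.0]] q [ 0.2   0.11 -0.1   2.04  0.01  0.99  0.81] F [-6.6  2.6 19.3] T [ 0.6   1.43 -0.05] w 0.5684507875222803 t 12.05
to cradle, tool xyz mm [-0.3 -0.9 -0. ]
```

Emit:
{"name": "apply_moves", "arguments": {
  "rows": [
    {"x":0,"y":0,"z":-1,"ax":0,"ay":0,"az":0,"gripper":1},
    {"x":0,"y":0,"z":-1,"ax":0,"ay":0,"az":0,"gripper":1},
    {"x":0,"y":0,"z":-1,"ax":0,"ay":0,"az":0,"gripper":1},
    {"x":0,"y":0,"z":-1,"ax":0,"ay":0,"az":0,"gripper":1},
    {"x":0,"y":0,"z":-1,"ax":0,"ay":0,"az":0,"gripper":1}
  ]
}}

```text
clock: 12.47
position: [0.4486, -0.0932, 0.1068]
ee_rot: [0.412, 0.911, 0.0, -0.0]
ft_force: [-0.5, 0.4, -1.4]
grip_width: 0.568
grasp_force: 113.3
```

Emit:
{"name": "apply_moves", "arguments": {
  "rows": [
    {"x":0,"y":0,"z":0,"ax":0,"ay":0,"az":0,"gripper":1},
    {"x":0,"y":0,"z":0,"ax":0,"ay":0,"az":0,"gripper":1},
    {"x":0,"y":0,"z":0,"ax":0,"ay":0,"az":0,"gripper":1}
  ]
}}

```text
clock: 12.72
position: [0.4485, -0.0931, 0.1068]
ee_rot: [0.412, 0.911, 0.0, -0.0]
ft_force: [-1.6, 0.4, 0.1]
grip_width: 0.566
grasp_force: 113.5
```

```bash
python3 st.py
```

```text
pos [ 0.4485 -0.0931  0.1068] R [[-0.66, 0.7513, -0.0001], [0.7513, 0.66, 0.0001], [0.0001, -0.0, -1.0]] q [ 0.2   0.1  -0.1   2.04  0.01  1.    0.82] F [-1.6  0.4  0.1] T [ 0.2   0.31 -0.07] w 0.5658651053261152 t 12.7167
to cradle, tool xyz mm [-0.9  0.2 -0. ]
```

Force is about zero with the lid 3 mm up, so the lid is free of the jar. I'll lift until its edge is 2 cm above the mouth (TCP z about 0.1345).

Emit:
{"name": "apply_moves", "arguments": {
  "rows": [
    {"x":0,"y":0.5,"z":-3,"ax":0,"ay":0,"az":0,"gripper":1},
    {"x":0,"y":0,"z":-4,"ax":0,"ay":0,"az":0,"gripper":1},
    {"x":0,"y":0,"z":-5,"ax":0,"ay":0,"az":0,"gripper":1},
    {"x":0,"y":0,"z":-5,"ax":0,"ay":0,"az":0,"gripper":1},
    {"x":0,"y":0,"z":-5,"ax":0,"ay":0,"az":0,"gripper":1}
  ]
}}

```text
clock: 13.13
position: [0.4493, -0.0929, 0.1297]
ee_rot: [0.412, 0.911, 0.0, 0.0]
ft_force: [0.2, -0.6, -0.9]
grip_width: 0.572
grasp_force: 113.4
```

Emit:
{"name": "apply_moves", "arguments": {
  "rows": [
    {"x":0,"y":0,"z":-4,"ax":0,"ay":0,"az":0,"gripper":1},
    {"x":0,"y":0,"z":-2,"ax":0,"ay":0,"az":0,"gripper":1},
    {"x":0,"y":0,"z":0,"ax":0,"ay":0,"az":0,"gripper":1},
    {"x":0,"y":0,"z":0,"ax":0,"ay":0,"az":0,"gripper":1},
    {"x":0,"y":0,"z":0,"ax":0,"ay":0,"az":0,"gripper":1}
  ]
}}

```text
clock: 13.55
position: [0.4488, -0.0928, 0.1346]
ee_rot: [0.412, 0.911, -0.0, -0.0]
ft_force: [-0.7, 0.0, -0.5]
grip_width: 0.571
grasp_force: 113.4
```

```bash
python3 st.py; python3 - <<'E'
from h import *
ims=[]
for n in ["scene","side","wrist"]:
    c=camera(n); u=proj(c,[[.4495,-.0937,.09]])[0].astype(int)
    if n=="wrist": a=c["color"][150:350,160:360]
    else: a=c["color"][max(u[1]-45,0):u[1]+45,u[0]-45:u[0]+45]
    ims.append(cv2.resize(a[:,:,::-1],(266,266),interpolation=cv2.INTER_CUBIC))
cv2.imwrite("pics/end.png",np.hstack(ims))
E
```

```text
pos [ 0.4488 -0.0928  0.1346] R [[-0.66, 0.7513, -0.0003], [0.7513, 0.66, 0.0001], [0.0002, -0.0001, -1.0]] q [ 0.2   0.07 -0.1   2.01  0.01  1.06  0.82] F [-0.7  0.  -0.5] T [-0.04  0.02 -0.01] w 0.5705189011311463 t 13.55
to cradle, tool xyz mm [-1.  -0.2 -0. ]
```

View pics/end.png

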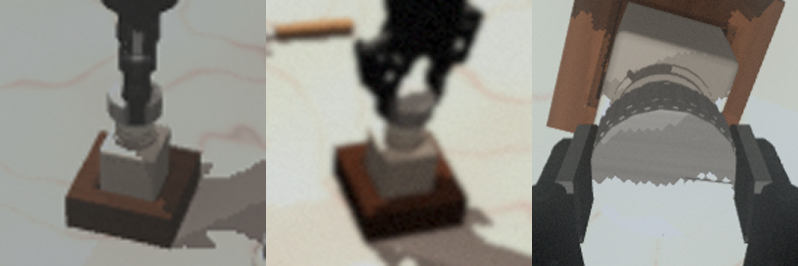

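The jar stands home in the cradle with its neck and disc visible, and the lid is held level about 2 cm above the mouth. I'll hand in.

```bash
python3 -c "
from workcell import *
print(hand_in())"
```

```text
the job is handed in; nothing more can be done
None
```

The jar is fully home in the cradle, and its lid is twisted free and held level about 2 cm above the mouth; the job was handed in at about 13.7 s (no verdict was returned).

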